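# Steady a rocking painting stand with a wedge

## Robot

A 6-joint arm with a two-finger parallel gripper is mounted at the origin on the work surface. World frame = base frame: x ahead of the robot, y to its left, z up, the work surface at z = 0. Lengths are in m, angles in degrees, forces in N, time in s.
With the tool pointing down it reaches from about 0.4 to 0.825 m from the base axis. Payload 7 kg.
Tool frame: the origin (TCP) lies at the very end of the fingers, on their centre line; the grasp point (between the pads) lies 19 mm behind it; z points along the fingers, y is the line along which they close (so a half turn about z gives the same grasp; the last joint's range is limited). The gripper opens to 88 mm and grips with 3 to 60 N. Pads are 19 mm wide; open, the fingers measure 130 mm over their backs; the gripper's body (78 mm by 193 mm) begins 47 mm behind the grasp point.
Start: joints at [80.907, 20.546, 0.682, 0, -70.136, -16.507], TCP at [0.292, 0.609, 0.188] pointing down, gripper open.
Joint ranges: [-176.03, 176.03], [-82.01, 121.73], [-58.28, 71.71], [-173.87, 95.51], [-174.79, -0.11], [-173.66, 173.66]. Speed limits (degrees/s): [136.94, 136.94, 172.46, 180, 180, 180].

## Interface

Orientations are given as [roll, pitch, yaw] about the fixed x, y, z axes, in that order (R = Rz(yaw) Ry(pitch) Rx(roll)).
In Python, from plant import ctrl gives the robot as it stands.
- The arm moves only by the tool carry_out, never from a script. Its argument "deltas" is a list that holds one entry, the list of rows, each a list of 5 numbers: the shift along the tool's x, y, z scaled (see below), then the turn about the tool's z scaled (see below), then the opening, from -1 (shut) to 1 (fully open). A call has 1 to 5 rows; each row is the pose to reach, as a shift and turn from the pose commanded when the call began, along the tool's axes at that moment, turning the shorter way round; what a row does not reach only later rows make up. The controller multiplies each number of a shift by 20 cm and each number of a turn by 2 pi rad. A row lasts 1/10 s, in which the tool goes at most 50 mm and 8.59 degrees, less where a joint would pass 70% of its speed; a pose out of reach is approached as far as the arm can. A call with a number of a shift or a turn outside -1 to 1 is refused whole. A call with a gripper value outside its range is refused whole. The fingers move at their own pace and stop on an object; the grip force is fixed at half the most. Time passes only in rows, so rows that repeat a pose let the fingers close. It gives the time, the measured TCP pose, the force, the opening and the grip force at its end, in the units of the state.
- ctrl.get_obs(): the state, without advancing time (a new reading comes with each control period).
- ctrl.snapshot(name): name is "side" or "top"; returns a dict with "color" (480x640x3 uint8, red, green, blue), "camera_matrix" (3x3 intrinsics, pixels), "k1" (the pictures are not rectified: a ray, as slopes to the right and down, at radius r is drawn at 1 + k1 r^2 times it, then the intrinsics apply), "R" (3x3) and "t" (3): a world point X has camera coordinates R X + t. Camera axes: x right, y down, z forward; pixel columns grow to the right and rows downward; lengths in m; the calibration is good to about 2 mm. A picture is of the moment at which its call begins. There is no depth.
- ctrl.close_job(): hands the job in; it is judged then, once.
Trained networks look in a picture, given as the dict that the camera call returned (one of the last four; its "shot" number tells which), for a name from the list of things; names that differ only in an ending like _2 or _b are one class to them, and where a whole thing is asked for, a point or a joint stands for the part that bears it (a point fixed in the world has none). Each returns a list of dicts, best first, with "p" (0 to 1); they miss things now and then, are a little off and sometimes report something else, mostly with a low value. They report only what shows in the picture. A call takes as long as a camera call. They do not tell look-alikes from the thing itself.
- ctrl.search_frame(picture, name): "centre" ([column, row] in pixels, amid what is visible of it).
- ctrl.silhouettes(picture, name): "mask" (480x640 bool, what is visible of it) and "centre" ([column, row] in pixels, amid what is visible of it).
- ctrl.spot_point(picture, name): "centre" ([column, row] in pixels: a listed point, or the origin of a listed thing).
The state is a dict: "clock": time; "joint_pos": joint angles; "qvel": joint speeds; "tau": joint torques, N m; "tool_pos": TCP position; "orientation": TCP orientation; "force": force on the tool from outside, world axes, zero at the start; "moment": the same for the moment, N m; "opening": finger opening in m; "gripper_force": force on a finger pad.
Only numpy, scipy, OpenCV 4.12 (cv2) and the standard library are available. Lean on these libraries where they do the work, as an engineer would, in place of code of your own. Each camera call takes 0.05 s, during which the arm holds its last target. There are 200 camera calls.

## Task

The low stand that carries the banding wheel and plate rocks on the bench. With the fingertips press down on its free left end to feel it rock, let go, then push the wooden wedge along the bench, thin end first and never lifted, under that end until the stand no longer rocks, and press down firmly (about 6 to 12 N) on the same end to prove it stands steady and level on the wedge. Finish while still holding that press, with the stand not shoved along and the plate and jars left as they were.

Things in the scene. Friction and masses are not known exactly. Their poses are not given: they have to be found in the camera images.
- box: low grey-blue wooden stand, 200 (x) by 300 (y) mm, flat painted top at z = 70, 1.5 to 2.3 kg, loose on the bench. Origin at bench level under its centre. Its y axis points roughly to the robot's left, towards its free (loose) end at y = +150 mm. It stands level on bars under its middle (y = 0) and its other end (y = -142). Steady means it tips by less than 0.014 rad
- free_end (a point): foot of the stand's free end, mid-width, at bench level (y = +150 mm in the stand's frame). A short bar under this edge (160 mm along x, 16 mm wide) hangs 6 to 10 mm above the bench, how much is unknown. A press of 3 to 7 N on the free end tips the stand about the middle bar by 0.04 to 0.07 rad until the short bar meets the bench; let go, it falls back level. A brisk touch jolts higher before it tips
- press_spot (a point): point on the stand's flat top at its free end, 25 mm in from the edge, mid-width (x = 0, y = 125, z = 70 mm in the stand's frame): where to press. The top is clear from y = 65 mm to the edge at 150
- wheel (a point): centre of the top of the banding wheel fixed on the stand (150 mm across, 44 mm high; at y = -35, z = 114 mm in the stand's frame); it carries the plate
- wedge: plain wooden wedge, 130 mm long (y), 45 mm wide (x), 45 g, loose on the bench. Origin under its middle. Thin end (2 mm high, y = -65 mm) points at the stand's free end, 5 to 40 mm off, at most 0.15 rad askew; butt 18 mm high at y = +65. Evenly sloped: snug once 32 to 65 mm are under the end; there the push rises from under 1 N to several N. Friction then keeps it in
- wedge_tip (a point): middle of the wedge's thin end, at bench level
- wedge_butt (a point): centre of the wedge's upright butt face, 9 mm above the bench: where to push
- plate: white dinner plate, 190 mm across, 21 mm high, loose on the banding wheel; origin under its centre; leave alone
- jar_a: small clear jar with white cap and label, 44 mm across, 60 mm high, on the bench; origin under its centre; leave alone
- jar_b: white jar, 56 mm across, 70 mm high, on the bench; origin under its centre; leave alone
- jar_c: amber jar with white cap and label, 40 mm across, 65 mm high, on the bench; origin under its centre; leave alone
There are look-alikes about, which are no part of the job. There is more than one size of the wedge; the one meant has the size given above.

How it is judged (in metres and radians):
On the way, in this order (a step that is already met when the one before it is completed fails the run):
1. the free end is pressed with the fingers and the stand rocks (tips by more than 0.025 rad) (angle between box's own z axis and vertical above 0.025 rad and contact force between the fingers and box above 0.5 N), for 0.1 s.
2. let go and level again, the wedge's thin end is more than 20 mm under the free end (y of wedge_tip in the frame of box between 0.03 and 0.13 m and x of wedge_tip in the frame of box between -0.08 and 0.08 m and angle between box's own z axis and vertical below 0.02 rad), for 0.1 s.
3. the free end is pressed with more than 4 N and bears on the wedge without tipping (y of wedge_tip in the frame of box between 0.03 and 0.13 m and x of wedge_tip in the frame of box between -0.08 and 0.08 m and angle between box's own z axis and vertical below 0.014 rad and contact force between the fingers and box above 4 N and contact force between wedge and box above 0.5 N), for 0.4 s.
At the end, for the whole second after the job is handed in: the fingers press the stand's free end with more than 4 N, the stand bears on the wedge (over 0.5 N) and is level within 0.014 rad, the wedge's thin end is 20 to 120 mm under the free end, within 80 mm of its middle, wedge and stand at rest (all of step 3 and linear speed of each of wedge, box below 0.02 m/s and height (world z) of wedge below 0.006 m); the arm keeps its last pose, push and grip.
It fails at once if the wedge is lifted (12 mm off the bench) (height (world z) of wedge above 0.012 m).
It fails at once if the stand is lifted (its origin rises 15 mm) or tips by over 0.15 rad (height (world z) of box above 0.015 m or angle between box's own z axis and vertical above 0.15 rad).
It fails at once if the stand is shoved more than 30 mm (distance of box from where it was at the start of the episode above 0.03 m).
It fails at once if the plate shifts more than 20 mm on the wheel (x of plate in the frame of box above 0.02 m or x of plate in the frame of box below -0.02 m or y of plate in the frame of box above -0.015 m or y of plate in the frame of box below -0.055 m).
It fails at once if a jar is moved more than 30 mm (distance of any of jar_a, jar_b, jar_c from where it was at the start of the episode above 0.03 m).
It also fails if it takes over 58 s, if anything falls off the work surface, if the arm or the gripper's body presses on something with over 40 N, if the wrist force passes 120 N, or if a joint passes its speed limit or range.

## Working session

There is one attempt and no reset: what is moved stays moved. The work goes in short steps, Python scripts to look and compute and a tool call to move; the robot and the scene stay as the last step left them, time stands still between calls to the robot, and variables do not carry over. Pictures are saved under pics/ and viewed, at most 10 in all, crops included, and the job is handed in when it is done.

Besides the shell and the picture viewer there is one more tool, called after "Emit:" as name([rows], argument=value, ...), one row to a line, values as JSON. carry_out: Moves the arm, as the interface text tells. Its arguments: {"type":"object","properties":{"deltas":{"type":"array"}},"required":["deltas"]}

```bash
ls; mkdir -p pics
cat > h.py <<'E'
import numpy as np, cv2
from plant import ctrl
def ray(s,px):
    K=np.array(s["camera_matrix"]);R=np.array(s["R"]);t=np.array(s["t"])
    d=np.array([(px[0]-K[0,2])/K[0,0],(px[1]-K[1,2])/K[1,1]]);u=d.copy()
    for _ in range(20): u=d/(1+s["k1"]*(u@u))
    return -R.T@t, R.T@np.array([u[0],u[1],1])
def at(s,px,z):
    o,v=ray(s,px); return o+v*(z-o[2])/v[2]
def proj(s,X):
    c=np.array(s["R"])@np.array(X)+np.array(s["t"]);u=c[:2]/c[2];u=u*(1+s["k1"]*(u@u))
    K=np.array(s["camera_matrix"]);return K[:2,:2]@u+K[:2,2]
def save(s,n): cv2.imwrite("pics/"+n+".png",s["color"][:,:,::-1])
E
python3 - <<'E'
from h import *
np.set_printoptions(precision=4,suppress=True)
Z=dict(press_spot=.07,free_end=0,wheel=.114,wedge=0,wedge_tip=0,wedge_butt=.009,box=0,jar_a=0,jar_b=0,jar_c=0,plate=.114)
for n in("top","side"):
    s=ctrl.snapshot(n);save(s,n+"0")
    for k,z in Z.items():
        for d in ctrl.spot_point(s,k)[:4]: print(n,k,round(d["p"],2),np.array(d["centre"]).round(),at(s,d["centre"],z))
o=ctrl.get_obs();print(o)
E
```

```text
pics
top press_spot 0.89 [342. 228.] [ 0.5362 -0.0548  0.07  ]
top free_end 0.79 [326. 233.] [ 0.5367 -0.0298  0.    ]
top wedge 0.9 [273. 249.] [0.5078 0.0635 0.    ]
top wedge 0.84 [242. 339.] [0.354  0.1142 0.    ]
top wedge_tip 0.85 [209. 301.] [0.4176 0.1732 0.    ]
top wedge_tip 0.76 [219. 110.] [0.7649 0.1678 0.    ]
top wedge_tip 0.71 [306. 248.] [0.5101 0.0051 0.    ]
top wedge_tip 0.65 [448. 219.] [ 0.5627 -0.2446  0.    ]
top wedge_butt 0.83 [277. 387.] [0.2773 0.0523 0.009 ]
top wedge_butt 0.79 [233. 247.] [0.5103 0.1322 0.009 ]
top wedge_butt 0.71 [270. 246.] [0.5128 0.0677 0.009 ]
top wedge_butt 0.55 [288. 178.] [0.6352 0.039  0.009 ]
top jar_a 0.96 [363. 135.] [ 0.7165 -0.0962  0.    ]
top jar_a 0.77 [437. 153.] [ 0.6831 -0.2282  0.    ]
top jar_a 0.64 [384. 314.] [ 0.3965 -0.1288  0.    ]
top jar_b 0.96 [363. 135.] [ 0.7165 -0.0962  0.    ]
top jar_b 0.77 [437. 153.] [ 0.6831 -0.2282  0.    ]
top jar_b 0.64 [384. 314.] [ 0.3965 -0.1288  0.    ]
top jar_c 0.96 [363. 135.] [ 0.7165 -0.0962  0.    ]
top jar_c 0.77 [437. 153.] [ 0.6831 -0.2282  0.    ]
top jar_c 0.64 [384
[... 1124 characters left out ...]
side jar_b 0.59 [416. 340.] [ 0.6859 -0.2351  0.    ]
side jar_c 0.83 [260. 332.] [ 0.3981 -0.129   0.    ]
side jar_c 0.78 [401. 285.] [ 0.7158 -0.0956 -0.    ]
side jar_c 0.59 [416. 340.] [ 0.6859 -0.2351  0.    ]
{'clock': 1.2, 'joint_pos': array([ 80.9064,  20.547 ,   0.6826,  -0.0014, -70.1356, -16.5073]), 'qvel': array([ 0.0782, -0.0218,  0.0843,  0.0061,  0.0541, -0.1794]), 'tau': array([  0.0007, -58.2378,  29.3309,   7.0028,   0.0127,  -0.    ]), 'tool_pos': array([0.2917, 0.6087, 0.188 ]), 'orientation': array([179.9996,   0.0012, -25.6014]), 'force': array([0.2103, 0.3096, 0.3657]), 'moment': array([-0.0237, -0.035 , -0.0535]), 'gripper_force': 0.0, 'opening': 0.08784796123845424}
```

View pics/top0.png

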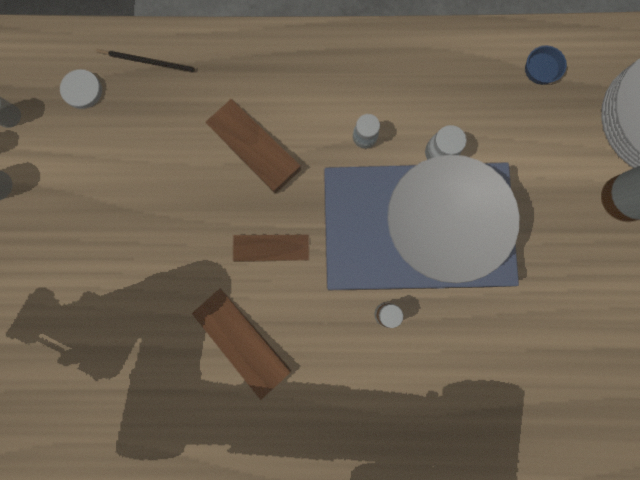

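View pics/side0.png

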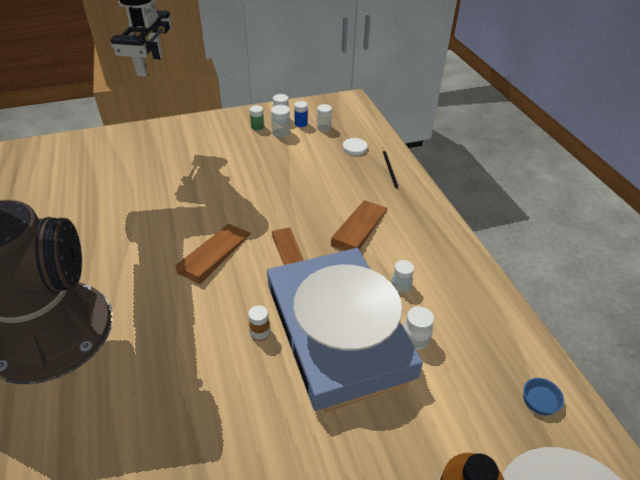

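The top view shows the blue stand with its left edge at about column 326. The middle small wedge (233–309, 235–262) is the one meant. The two larger wedges are look-alikes. I'll refine the geometry with masks next.

Run:
```python
from h import *
np.set_printoptions(precision=4,suppress=True)
s=ctrl.snapshot("top")
for d in ctrl.silhouettes(s,"wedge"):
    m=d["mask"].astype(np.uint8);r=cv2.minAreaRect(cv2.findNonZero(m));b=cv2.boxPoints(r)
    print("wedge",d["p"],d["centre"],b.round(1).tolist());print(np.array([at(s,p,.005) for p in b]))
for d in ctrl.silhouettes(s,"box")[:2]:
    m=d["mask"].astype(np.uint8);c=max(cv2.findContours(m,0,2)[0],key=cv2.contourArea)
    a=cv2.approxPolyDP(c,6,True)[:,0];print("box",d["p"],a.tolist());print(np.array([at(s,p,.07) for p in a]))
    ys,xs=np.nonzero(m)
    for r in (180,200,220,240,260,280): print(r,xs[ys==r].min(),at(s,(xs[ys==r].min(),r),.07)[:2])
for c in [(325,168),(327,289),(516.5,285.5),(508,163)]: print(at(s,c,.07))
```

```text
wedge 0.88 [270.1, 244.4] [[232.0, 235.0], [309.0, 235.0], [309.0, 261.0], [232.0, 261.0]]
[[0.5325 0.1358 0.005 ]
 [0.5329 0.0006 0.005 ]
 [0.4872 0.0003 0.005 ]
 [0.4868 0.1344 0.005 ]]
wedge 0.86 [239.7, 340.3] [[187.6999969482422, 314.3999938964844], [220.6999969482422, 286.70001220703125], [292.29998779296875, 371.79998779296875], [259.3999938964844, 399.5]]
[[0.3951 0.2072 0.005 ]
 [0.4424 0.1526 0.005 ]
 [0.3012 0.0269 0.005 ]
 [0.2565 0.0811 0.005 ]]
wedge 0.61 [253.8, 148.3] [[203.39999389648438, 123.5999984741211], [230.0, 96.5], [302.5, 167.39999389648438], [275.8999938964844, 194.60000610351562]]
[[0.7362 0.1936 0.005 ]
 [0.788  0.1468 0.005 ]
 [0.6548 0.013  0.005 ]
 [0.6051 0.0598 0.005 ]]
box 0.65 [[325, 169], [328, 289], [518, 285], [514, 248], [499, 267], [463, 283], [428, 278], [401, 257], [387, 210], [411, 166]]
[[ 0.633  -0.0268  0.07  ]
 [ 0.4383 -0.032   0.07  ]
 [ 0.4464 -0.3279  0.07  ]
 [ 0.5044 -0.325   0.07  ]
 [ 0.4743 -0.3002  0.07  ]
 [ 0.4489 -0.2433  0.07  ]
 [ 0.4564 -0.1892  0.07  ]
 [ 0.4893 -0.1476  0.07  ]
 [ 0.5651 -0.1268  0.07  ]
 [ 0.638  -0.1669  0.07  ]]
180 325 [ 0.6146 -0.0269]
200 325 [ 0.5813 -0.0269]
220 326 [ 0.5485 -0.0286]
240 326 [ 0.5161 -0.0287]
260 327 [ 0.484  -0.0303]
280 327 [ 0.4524 -0.0304]
[ 0.6347 -0.0268  0.07  ]
[ 0.4383 -0.0304  0.07  ]
[ 0.4456 -0.3255  0.07  ]
[ 0.6426 -0.3228  0.07  ]
```

The stand's free end is at about (0.537, -0.029) with yaw near 1.3°. The wedge lies along x≈0.511, tip at y≈0.003 and butt at y≈0.133. I'm moving over with the fingers shut and turning to yaw -90°.

Emit:
carry_out([
  [[0.17, 0.164, 0, 0.023, -1], [0.34, 0.328, 0, 0.046, -1], [0.51, 0.492, 0, 0.069, -1], [0.68, 0.656, 0, 0.092, -1], [0.85, 0.82, 0, 0.115, -1]],
])

```text
clock: 1.85
tool_pos: [0.3745, 0.3856, 0.1882]
orientation: [-180.0, 0.0, -67.3]
force: [0.2, 0.8, 0.2]
opening: 0.0535
gripper_force: 0.0
```

Emit:
carry_out([
  [[0.2, 0.01, 0, 0.0125, -1], [0.4, 0.02, 0, 0.025, -1], [0.6, 0.03, 0, 0.0375, -1], [0.8, 0.04, 0, 0.05, -1], [0.957, 0.048, 0, 0.062, -1]],
])

```text
clock: 2.35
tool_pos: [0.4404, 0.2055, 0.1884]
orientation: [-180.0, 0.0, -89.5]
force: [-0.0, 0.1, 0.1]
opening: 0.0129
gripper_force: 0.0
```

Emit:
carry_out([
  [[0.2, -0.1, 0, 0, -1], [0.4, -0.2, 0, 0, -1], [0.6, -0.3, 0, 0, -1], [0.8, -0.4, 0, 0, -1], [0.96, -0.48, 0, 0, -1]],
])

```text
clock: 2.85
tool_pos: [0.5391, 0.0144, 0.1882]
orientation: [-180.0, -0.0, -89.4]
force: [0.4, 0.5, -0.9]
opening: 0.0004
gripper_force: 0.0
```

Emit:
carry_out([
  [[0.15, 0, 0.12, 0, -1], [0.3, 0, 0.24, 0, -1], [0.32, 0, 0.36, 0, -1], [0.32, 0, 0.45, 0, -1], [0.32, 0, 0.48, 0, -1]],
])

```text
clock: 3.35
tool_pos: [0.5378, -0.0481, 0.0901]
orientation: [179.8, -0.0, -89.4]
force: [1.1, 0.5, 0.3]
opening: 0.0009
gripper_force: 0.0
```

Run:
```python
from h import *
o=ctrl.get_obs();print(o["clock"],o["tool_pos"],o["orientation"],o["force"],o["opening"])
s=ctrl.snapshot("side");cv2.imwrite("pics/s1.png",cv2.resize(s["color"][150:420,150:510,::-1],None,fx=2,fy=2))
```

```text
3.35 [ 0.53781819 -0.04808111  0.09012437] [ 1.79831354e+02 -2.35717460e-02 -8.93856599e+01] [1.07240967 0.51866504 0.31376201] 0.0008820521161980687
```

View pics/s1.png

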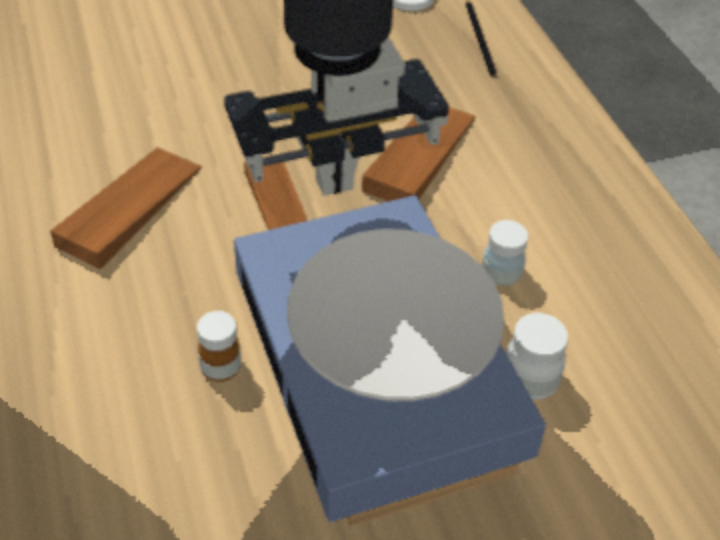

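The fingers are shut and just above the stand's free edge, with the tip at about crop (335, 190). The plate and jars look undisturbed. I'll check the fingertip projection before pressing.

Run:
```python
from h import *
s=ctrl.snapshot("side")
f=lambda X:((proj(s,X)-150)*2).round()
print(f([.538,-.048,.09]),f([.538,-.029,.07]),f([.538,-.048,.07]),f([.635,-.0268,.07]),f([.438,-.0304,.07]),f([.446,-.3255,.07]))
t=ctrl.snapshot("top")
for k in("press_spot",):
  for q in(t,s):
    for d in ctrl.spot_point(q,k)[:1]: print(d["p"],at(q,d["centre"],.07))
print(ctrl.get_obs()["tool_pos"],ctrl.get_obs()["force"])
```

```text
[332. 215.] [326. 216.] [332. 229.] [414. 196.] [232. 238.] [326. 487.]
0.92 [ 0.53523748 -0.05302532  0.07      ]
0.57 [ 0.54204438 -0.04860361  0.07      ]
[ 0.5399893  -0.04702024  0.09314855] [-0.55891351  0.09916704  0.11611945]
```

Run:
```python
from h import *
s=ctrl.snapshot("side");t=ctrl.snapshot("top")
a=cv2.resize(s["color"][190:310,240:400,::-1],(640,480)[0:2] and (400,300),interpolation=cv2.INTER_CUBIC)
b=cv2.resize(t["color"][150:300,240:440,::-1],(400,300),interpolation=cv2.INTER_CUBIC)
cv2.imwrite("pics/s2.png",np.hstack([a,b]))
p=ctrl.get_obs()["tool_pos"];print(p,(proj(s,p)-[240,190])*2.5,(proj(t,p)-[240,150])*2+[400,0])
```

```text
[ 0.53985532 -0.04699197  0.09307291] [191.9521701  164.83587111] [595.89562056 146.05867453]
```

View pics/s2.png

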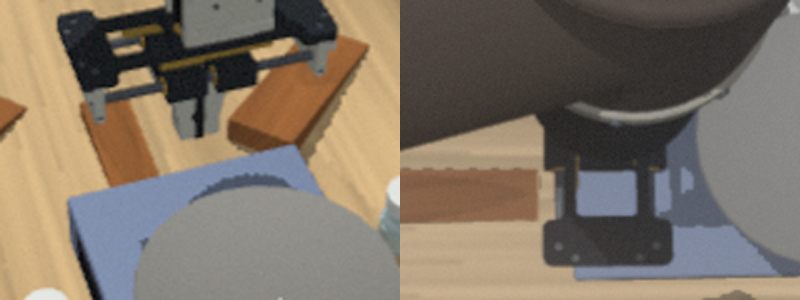

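The fingertip shows at about (200, 137) in the left crop, but the projection puts it at (192, 165). I'll work out what offset explains that.

Run:
```python
from h import *
s=ctrl.snapshot("side");t=ctrl.snapshot("top")
px=np.array([200,137])/2.5+[240,190]
print("cam",ray(s,px)[0],ray(t,[320,240])[0],s["k1"])
for z in(.07,.08,.093,.105,.12,.13): print(at(s,px,z))
# outer rods tips in side and body in top
for q in [(95,120),(320,72)]:
  print([at(s,np.array(q)/2.5+[240,190],z).round(3).tolist() for z in(.1,.13,.16)])
for q in [(545,250),(672,250)]:
  print([at(t,(np.array(q)-[400,0])/2+[240,150],z).round(3).tolist() for z in(.1,.13,.16)])
```

```text
cam [ 0.30751649 -0.75028298  0.84379114] [ 0.42993628 -0.02273048  0.76519169] -0.017386747120321493
[0.56350022 0.00420854 0.07      ]
[ 0.56019205 -0.00554204  0.08      ]
[ 0.55589142 -0.0182178   0.093     ]
[ 0.55192161 -0.0299185   0.105     ]
[ 0.54695934 -0.04454437  0.12      ]
[ 0.54365117 -0.05429496  0.13      ]
[[0.477, 0.019, 0.1], [0.47, -0.012, 0.13], [0.463, -0.043, 0.16]]
[[0.677, 0.021, 0.1], [0.662, -0.01, 0.13], [0.647, -0.041, 0.16]]
[[0.459, -0.008, 0.1], [0.458, -0.009, 0.13], [0.456, -0.009, 0.16]]
[[0.459, -0.104, 0.1], [0.458, -0.1, 0.13], [0.457, -0.097, 0.16]]
```

Emit:
carry_out([
  [[0.02, 0, 0.02, 0, -1], [0.025, 0, 0.04, 0, -1], [0.025, 0, 0.06, 0, -1], [0.025, 0, 0.075, 0, -1], [0.025, 0, 0.085, 0, -1]],
])

```text
clock: 4.3
tool_pos: [0.5389, -0.0525, 0.0744]
orientation: [180.0, -0.0, -89.3]
force: [-0.1, 0.2, -0.1]
opening: 0.0008
gripper_force: 0.0
```

Emit:
carry_out([
  [[0, 0, 0.005, 0, -1], [0, 0, 0.01, 0, -1], [0, 0, 0.015, 0, -1], [0, 0, 0.02, 0, -1], [0, 0, 0.025, 0, -1]],
])

```text
clock: 4.8
tool_pos: [0.5392, -0.0524, 0.07]
orientation: [-180.0, 0.0, -89.3]
force: [0.2, 0.4, -0.4]
opening: 0.0003
gripper_force: 0.0
```

Emit:
carry_out([
  [[0, 0, 0.005, 0, -1], [0, 0, 0.01, 0, -1], [0, 0, 0.015, 0, -1], [0, 0, 0.02, 0, -1], [0, 0, 0.025, 0, -1]],
])

```text
clock: 5.3
tool_pos: [0.5392, -0.0524, 0.0649]
orientation: [180.0, -0.0, -89.3]
force: [0.6, 0.2, -1.3]
opening: 0.0007
gripper_force: 0.0
```

Run:
```python
from h import *
s=ctrl.snapshot("side");t=ctrl.snapshot("top")
a=cv2.resize(s["color"][190:310,240:400,::-1],(400,300),interpolation=cv2.INTER_CUBIC)
b=cv2.resize(t["color"][150:300,240:440,::-1],(400,300),interpolation=cv2.INTER_CUBIC)
cv2.imwrite("pics/s3.png",np.hstack([a,b]))
p=ctrl.get_obs();print(p["tool_pos"],p["force"],(proj(s,p["tool_pos"])-[240,190])*2.5)
```

```text
[ 0.53904857 -0.05244302  0.06479282] [ 0.44154163 -0.30909353 -0.69444667] [192.58666488 193.94235754]
```

View pics/s3.png

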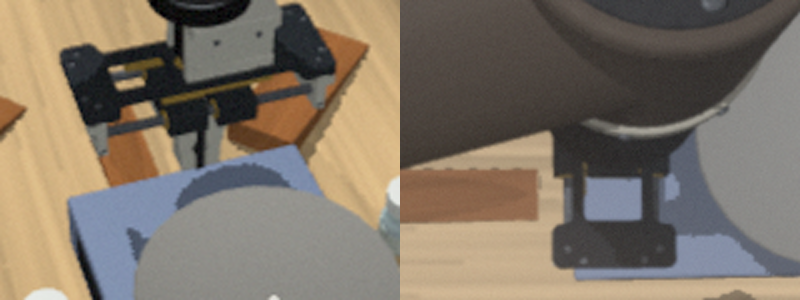

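In this view the finger's lower end meets the free-edge line at about (200, 165), and there is still no contact at a reported z of 0.065. I'll go down gently and look again before trusting the height.

Emit:
carry_out([
  [[0, 0, 0.01, 0, -1], [0, 0, 0.02, 0, -1], [0, 0, 0.03, 0, -1], [0, 0, 0.04, 0, -1], [0, 0, 0.05, 0, -1]],
])

```text
clock: 5.9
tool_pos: [0.5391, -0.0524, 0.0547]
orientation: [180.0, -0.0, -89.3]
force: [0.3, 0.5, 0.4]
opening: 0.0003
gripper_force: 0.0
```

Run:
```python
from h import *
s=ctrl.snapshot("side")
a=cv2.resize(s["color"][190:290,260:380,::-1],(720,600),interpolation=cv2.INTER_CUBIC)
cv2.imwrite("pics/s4.png",a)
p=ctrl.get_obs();print(p["tool_pos"],p["force"],(proj(s,p["tool_pos"])-[260,190])*6)
```

```text
[ 0.53889641 -0.05244464  0.05442044] [-0.5577243   0.06557112  0.26666033] [341.39311816 486.38094776]
```

View pics/s4.png

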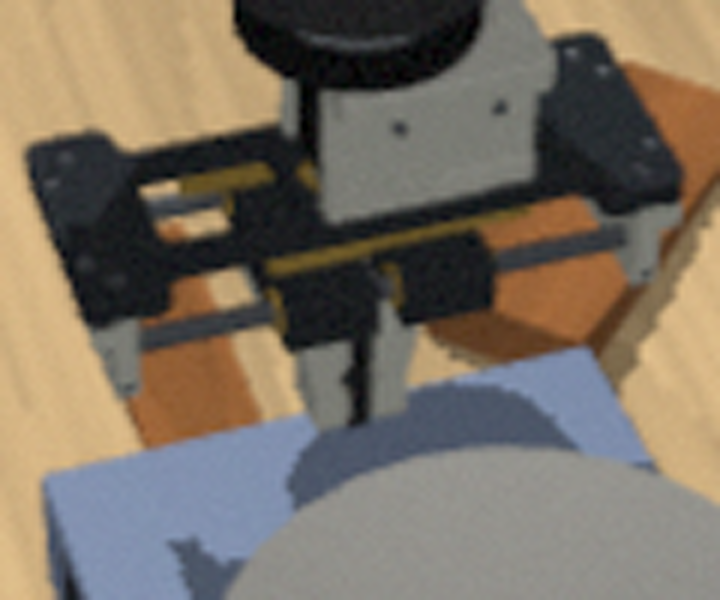

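The fingertip (355, 425) now overlays the stand's top just inside the free edge (315, 420). It is above the top and real contact should come about 15–20 mm lower, so I'll keep going down gently.

Emit:
carry_out([
  [[0, 0, 0.01, 0, -1], [0, 0, 0.02, 0, -1], [0, 0, 0.03, 0, -1], [0, 0, 0.04, 0, -1], [0, 0, 0.045, 0, -1]],
])

```text
clock: 6.45
tool_pos: [0.539, -0.0525, 0.0457]
orientation: [180.0, -0.0, -89.3]
force: [-0.2, -0.6, 0.1]
opening: 0.0001
gripper_force: 0.0
```

Emit:
carry_out([
  [[0, 0, 0.005, 0, -1], [0, 0, 0.01, 0, -1], [0, 0, 0.015, 0, -1], [0, 0, 0.02, 0, -1], [0, 0, 0.025, 0, -1]],
])

```text
clock: 6.95
tool_pos: [0.5392, -0.0524, 0.0409]
orientation: [-180.0, 0.0, -89.3]
force: [0.7, -0.9, -0.0]
opening: 0.0005
gripper_force: 0.0
```

Emit:
carry_out([
  [[0, 0, 0.005, 0, -1], [0, 0, 0.01, 0, -1], [0, 0, 0.015, 0, -1], [0, 0, 0.02, 0, -1], [0, 0, 0.025, 0, -1]],
])

```text
clock: 7.45
tool_pos: [0.5391, -0.0524, 0.0359]
orientation: [180.0, -0.0, -89.3]
force: [-0.3, 0.5, 0.0]
opening: 0.0005
gripper_force: 0.0
```

Emit:
carry_out([
  [[0, 0, 0.005, 0, -1], [0, 0, 0.01, 0, -1], [0, 0, 0.015, 0, -1], [0, 0, 0.02, 0, -1], [0, 0, 0.02, 0, -1]],
])

```text
clock: 7.95
tool_pos: [0.5391, -0.0524, 0.0318]
orientation: [180.0, -0.0, -89.3]
force: [0.1, 0.3, 0.3]
opening: 0.0002
gripper_force: 0.0
```

Run:
```python
from h import *
s=ctrl.snapshot("side");t=ctrl.snapshot("top")
a=cv2.resize(s["color"][190:290,260:360,::-1],(500,500),interpolation=cv2.INTER_CUBIC)
b=cv2.resize(t["color"][140:300,280:376,::-1],(300,500),interpolation=cv2.INTER_CUBIC)
cv2.imwrite("pics/s5.png",np.hstack([a,b]))
p=ctrl.get_obs();print(p["tool_pos"],p["force"],p["moment"],p["joint_pos"])
f=lambda X:((proj(s,X)-[260,190])*5).round()
for y in(-.03,-.045,-.06):print(y,f([.54,y,.07]))
```

```text
[ 0.53914366 -0.05242303  0.0319477 ] [ 0.62023789 -0.06230336  0.75115239] [ 0.09648076 -0.03360735  0.00405448] [ 1.51840963e+01  1.70493278e+01 -2.75259022e+01  1.18034943e-03
 -4.54294144e+01 -1.45021242e+01]
-0.03 [271. 341.]
-0.045 [282. 366.]
-0.06 [293. 392.]
```

View pics/s5.png

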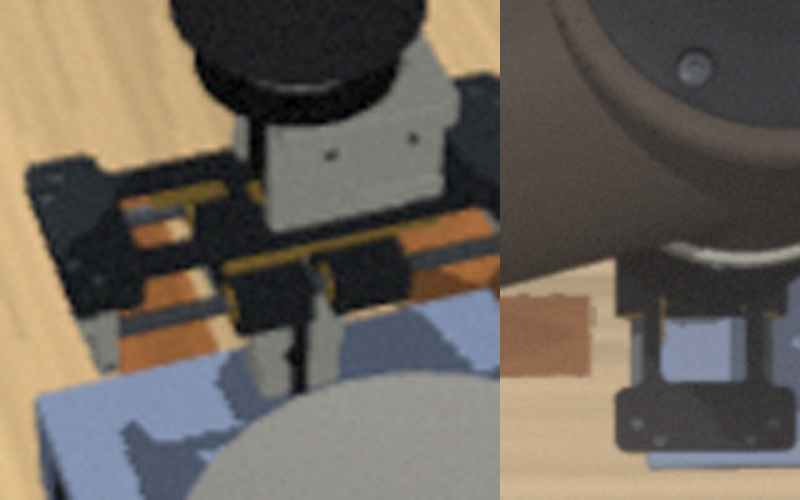

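The fingertip (about (290, 395) in the left crop) now projects onto the stand's surface near the press spot, so contact is close. I'll continue in 1 mm rows.

Emit:
carry_out([
  [[0, 0, 0.005, 0, -1], [0, 0, 0.01, 0, -1], [0, 0, 0.015, 0, -1], [0, 0, 0.015, 0, -1]],
])

```text
clock: 8.45
tool_pos: [0.5396, -0.0518, 0.0294]
orientation: [-179.9, 0.0, -89.3]
force: [-1.5, 4.1, 6.2]
opening: 0.0007
gripper_force: 2.8
```

Emit:
carry_out([
  [[0, 0, 0.005, 0, -1], [0, 0, 0.01, 0, -1], [0, 0, 0.015, 0, -1], [0, 0, 0.015, 0, -1]],
])

```text
clock: 8.85
tool_pos: [0.5401, -0.0516, 0.0266]
orientation: [-179.9, 0.0, -89.3]
force: [-1.0, 4.3, 5.4]
opening: 0.0005
gripper_force: 2.9
```

Emit:
carry_out([
  [[0, 0, 0.005, 0, -1], [0, 0, 0.01, 0, -1], [0, 0, 0.015, 0, -1], [0, 0, 0.015, 0, -1]],
])

```text
clock: 9.25
tool_pos: [0.5404, -0.0514, 0.025]
orientation: [-179.8, 0.0, -89.3]
force: [-6.0, 7.6, 19.2]
opening: 0.0007
gripper_force: 9.8
```

Run:
```python
from h import *
s=ctrl.snapshot("side");t=ctrl.snapshot("top")
a=cv2.resize(s["color"][190:350,250:450,::-1],(500,400),interpolation=cv2.INTER_CUBIC)
b=cv2.resize(t["color"][140:300,310:430,::-1],(300,400),interpolation=cv2.INTER_CUBIC)
cv2.imwrite("pics/s6.png",np.hstack([a,b]))
p=ctrl.get_obs();print(p["tool_pos"],p["force"],p["moment"])
# stand motion: old vs new side image
g0=cv2.cvtColor(cv2.imread("pics/side0.png"),6);g1=cv2.cvtColor(s["color"],7)
for n,(c,r) in dict(freecornerR=(354,250),freecornerL=(270,264),nearL=(315,402),nearR=(413,377),jarb=(420,315),jara=(402,265)).items():
    T=g0[r-12:r+13,c-12:c+13];S=g1[r-22:r+23,c-22:c+23]
    m=cv2.matchTemplate(S,T,5);_,v,_,l=cv2.minMaxLoc(m);print(n,round(v,2),l[0]-10,l[1]-10)
```

```text
[ 0.54034973 -0.05145316  0.02506072] [-6.80085166  6.39506304 19.32518356] [ 2.66944494  2.34487911 -0.00693449]
freecornerR 0.77 -1 1
freecornerL 0.8 -3 3
nearL 0.85 -1 -4
nearR 0.81 0 -3
jarb 1.0 0 0
jara 1.0 0 0
```

View pics/s6.png

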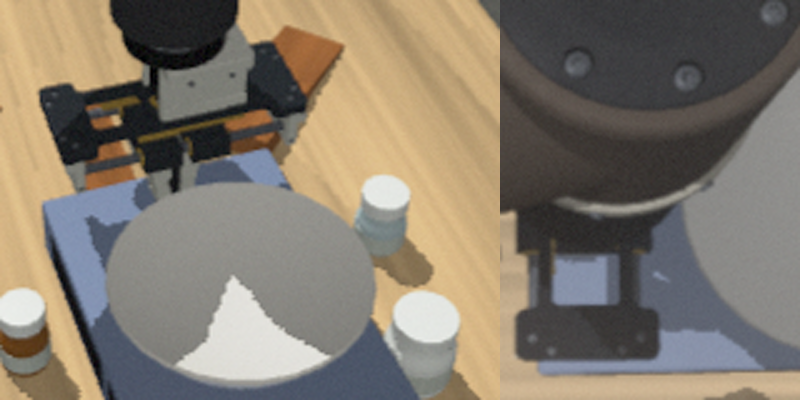

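The stand has tipped until its bar met the bench: the near end rose about 4 px, the free end dropped, and force climbed to 19 N. The plate and jars have not moved. Now I'll let go smoothly.

Emit:
carry_out([
  [[0, 0, -0.01, 0, -1], [0, 0, -0.025, 0, -1], [0, 0, -0.04, 0, -1], [0, 0, -0.055, 0, -1], [0, 0, -0.075, 0, -1]],
])

```text
clock: 9.85
tool_pos: [0.5386, -0.0525, 0.0377]
orientation: [179.9, 0.0, -89.3]
force: [-0.2, -0.3, -0.9]
opening: 0.0005
gripper_force: 0.0
```

Emit:
carry_out([
  [[0, 0, -0.05, 0, -1], [0, 0, -0.15, 0, -1], [0, 0, -0.25, 0, -1], [0, 0, -0.33, 0, -1], [0, 0, -0.35, 0, -1]],
])

```text
clock: 10.35
tool_pos: [0.5404, -0.0522, 0.1103]
orientation: [-179.8, 0.0, -89.3]
force: [0.8, -0.6, -0.5]
opening: 0.0005
gripper_force: 0.0
```

Run:
```python
from h import *
s=ctrl.snapshot("side");t=ctrl.snapshot("top");p=ctrl.get_obs();print(p["tool_pos"],p["force"])
print(proj(s,[.2917,.6087,.188]),[at(s,(141,75),z).round(3).tolist() for z in (.19,.21,.23,.25)])
g0=cv2.cvtColor(cv2.imread("pics/side0.png"),6);g1=cv2.cvtColor(s["color"],7)
for n,(c,r) in dict(freecornerR=(354,250),freecornerL=(270,264),nearL=(315,402),nearR=(413,377)).items():
    T=g0[r-12:r+13,c-12:c+13];S=g1[r-22:r+23,c-22:c+23]
    m=cv2.matchTemplate(S,T,5);_,v,_,l=cv2.minMaxLoc(m);print(n,round(v,2),l[0]-10,l[1]-10)
```

```text
[ 0.53944753 -0.05226708  0.10862061] [ 0.28814237  0.50854347 -0.87618928]
[152.67120016  80.65418282] [[0.265, 0.646, 0.19], [0.266, 0.603, 0.21], [0.267, 0.561, 0.23], [0.269, 0.518, 0.25]]
freecornerR 1.0 0 0
freecornerL 1.0 0 0
nearL 0.85 -1 -2
nearR 0.8 0 0
```

Levelled again: the free corners match the start image exactly. The fingertips turn out to end about 40 mm above the reported TCP, so bench level is near a reported z of -0.04. Now I'll go behind the wedge's butt.

Emit:
carry_out([
  [[-0.2, 0.03, 0, 0, -1], [-0.4, 0.06, 0, 0, -1], [-0.6, 0.09, 0, 0, -1], [-0.8, 0.12, 0, 0, -1], [-1.0, 0.15, 0, 0, -1]],
])

```text
clock: 10.95
tool_pos: [0.5056, 0.1483, 0.1069]
orientation: [179.9, -0.0, -89.3]
force: [0.7, -0.6, 0.1]
opening: 0.0005
gripper_force: 0.0
```

Emit:
carry_out([
  [[-0.11, 0, 0.15, 0, -1], [-0.11, 0, 0.3, 0, -1], [-0.11, 0, 0.45, 0, -1], [-0.11, 0, 0.55, 0, -1], [-0.11, 0, 0.57, 0, -1]],
])

```text
clock: 11.45
tool_pos: [0.5041, 0.1677, -0.0094]
orientation: [179.7, -0.2, -89.3]
force: [0.0, -0.7, 0.9]
opening: 0.0004
gripper_force: 0.0
```

Run:
```python
from h import *
s=ctrl.snapshot("side");t=ctrl.snapshot("top")
a=cv2.resize(s["color"][150:310,230:390,::-1],(400,400),interpolation=cv2.INTER_CUBIC)
b=cv2.resize(t["color"][140:300,190:350,::-1],(400,400),interpolation=cv2.INTER_CUBIC)
cv2.imwrite("pics/s7.png",np.hstack([a,b]))
p=ctrl.get_obs();print(p["tool_pos"],p["force"])
q=p["tool_pos"]+[0,0,.04];print((proj(s,q)-[230,150])*2.5,(proj(s,q*[1,1,0])-[230,150])*2.5)
```

```text
[ 0.50579918  0.16859807 -0.007023  ] [-0.0062239  -0.04969355  0.39859077]
[112.69411549 161.11458689] [114.15317116 187.13908982]
```

View pics/s7.png

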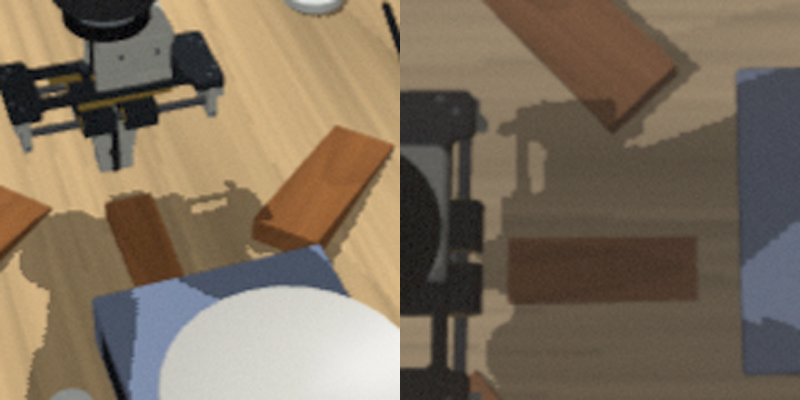

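The fingers hang behind the butt ((113, 170) in the left crop) in line with the wedge, and nothing has been disturbed. I'll lower to about 8 mm above the bench.

Emit:
carry_out([
  [[0, 0, 0.03, 0, -1], [0, 0, 0.06, 0, -1], [0, 0, 0.085, 0, -1], [0, 0, 0.105, 0, -1], [0, 0, 0.12, 0, -1]],
])

```text
clock: 12.05
tool_pos: [0.5065, 0.1692, -0.0302]
orientation: [-180.0, 0.0, -89.3]
force: [-0.0, 0.2, -0.3]
opening: 0.0003
gripper_force: 0.0
```

Emit:
carry_out([
  [[0.03, 0, 0, 0, -1], [0.06, 0, 0, 0, -1], [0.09, 0, 0, 0, -1], [0.12, 0, 0, 0, -1], [0.15, 0, 0, 0, -1]],
])

```text
clock: 12.55
tool_pos: [0.507, 0.1387, -0.0299]
orientation: [-180.0, 0.0, -89.3]
force: [-0.2, 0.4, -0.0]
opening: 0.0003
gripper_force: 0.2
```

```bash
cat > w.py <<'E'
from h import *
np.set_printoptions(precision=4,suppress=True)
s=ctrl.snapshot("side");t=ctrl.snapshot("top");p=ctrl.get_obs();print(p["clock"],p["tool_pos"],p["force"])
for q,n in((t,"top"),(s,"side")):
    for d in ctrl.spot_point(q,"wedge_tip")[:4]+ctrl.spot_point(q,"wedge_butt")[:4]: print(n,round(d["p"],2),at(q,d["centre"],.005)[:2])
for d in ctrl.silhouettes(t,"wedge"):
    c=at(t,d["centre"],.005)
    if abs(c[0]-.51)<.04:
        ys,xs=np.nonzero(d["mask"]);print("mask",at(t,(xs.min(),np.median(ys)),.005)[:2],at(t,(xs.max(),np.median(ys)),.005)[:2])
E
python3 w.py
```

```text
12.65 [ 0.5067  0.1383 -0.03  ] [ 0.0115 -0.0638 -0.4622]
top 0.68 [ 0.3945 -0.1274]
top 0.64 [0.4197 0.1713]
top 0.63 [0.7654 0.162 ]
top 0.59 [0.5082 0.0022]
top 0.8 [0.5122 0.1255]
top 0.6 [0.6317 0.0386]
top 0.56 [0.2804 0.0546]
side 0.82 [ 0.5075 -0.0058]
side 0.67 [0.4153 0.1726]
side 0.61 [0.7563 0.1575]
side 0.96 [0.2826 0.0576]
side 0.88 [0.5109 0.1482]
side 0.67 [0.6345 0.0403]
mask [0.5096 0.1211] [ 0.51   -0.0031]
```

Contact was made and the wedge is moving in line. I'll keep pushing smoothly.

Emit:
carry_out([
  [[0.03, 0, 0, 0, -1], [0.06, 0, 0, 0, -1], [0.09, 0, 0, 0, -1], [0.12, 0, 0, 0, -1], [0.14, 0, 0, 0, -1]],
])

```text
clock: 13.4
tool_pos: [0.5072, 0.1105, -0.03]
orientation: [180.0, 0.0, -89.3]
force: [-0.8, 1.5, -0.0]
opening: 0.0002
gripper_force: 0.3
```

Emit:
carry_out([
  [[0.025, 0, 0, 0, -1], [0.05, 0, 0, 0, -1], [0.075, 0, 0, 0, -1], [0.095, 0, 0, 0, -1], [0.11, 0, 0, 0, -1]],
])

```text
clock: 13.9
tool_pos: [0.5074, 0.0888, -0.03]
orientation: [180.0, -0.0, -89.3]
force: [0.1, 0.7, 0.3]
opening: 0.0007
gripper_force: 0.3
```

Emit:
carry_out([
  [[0.01, 0, 0, 0, -1], [0.02, 0, 0, 0, -1], [0.03, 0, 0, 0, -1], [0.04, 0, 0, 0, -1], [0.05, 0, 0, 0, -1]],
])

```text
clock: 14.4
tool_pos: [0.5076, 0.0791, -0.0301]
orientation: [180.0, -0.0, -89.3]
force: [-0.8, 0.5, -0.5]
opening: 0.0003
gripper_force: 0.3
```

```bash
python3 w.py
```

```text
14.5 [ 0.5074  0.0789 -0.0301] [-0.0131 -0.7145  0.3943]
top 0.7 [ 0.7122 -0.0991]
top 0.63 [0.4224 0.175 ]
top 0.59 [0.7625 0.1671]
top 0.94 [0.5154 0.0712]
top 0.76 [0.282  0.0528]
top 0.55 [0.6294 0.0435]
side 0.84 [0.7626 0.1678]
side 0.59 [0.4154 0.1766]
side 0.73 [0.2752 0.0647]
side 0.65 [0.6325 0.043 ]
side 0.63 [0.5168 0.08  ]
mask [0.5098 0.0494] [ 0.5101 -0.0293]
```

About 31 mm should be under. I'll use small steps now and watch the push force.

Emit:
carry_out([
  [[0.008, 0, 0, 0, -1], [0.016, 0, 0, 0, -1], [0.024, 0, 0, 0, -1], [0.032, 0, 0, 0, -1], [0.04, 0, 0, 0, -1]],
])

```text
clock: 15.25
tool_pos: [0.5077, 0.071, -0.0301]
orientation: [180.0, 0.0, -89.3]
force: [-0.5, -0.3, -0.1]
opening: 0.0005
gripper_force: 0.1
```

Emit:
carry_out([
  [[0.007, 0, 0, 0, -1], [0.014, 0, 0, 0, -1], [0.021, 0, 0, 0, -1], [0.028, 0, 0, 0, -1]],
])

```text
clock: 15.65
tool_pos: [0.5077, 0.0655, -0.03]
orientation: [180.0, -0.0, -89.3]
force: [-0.6, 0.0, -0.3]
opening: 0.0003
gripper_force: 0.1
```

Emit:
carry_out([
  [[0.006, 0, 0, 0, -1], [0.012, 0, 0, 0, -1], [0.018, 0, 0, 0, -1], [0.024, 0, 0, 0, -1]],
])

```text
clock: 16.05
tool_pos: [0.5083, 0.0615, -0.03]
orientation: [-179.9, 0.1, -89.3]
force: [-1.3, 8.9, -1.6]
opening: 0.0006
gripper_force: 3.9
```

Emit:
carry_out([
  [[0.006, 0, 0, 0, -1], [0.012, 0, 0, 0, -1], [0.018, 0, 0, 0, -1], [0.018, 0, 0, 0, -1]],
])

```text
clock: 16.45
tool_pos: [0.509, 0.0591, -0.0299]
orientation: [-179.9, 0.1, -89.3]
force: [-1.0, 10.1, -2.2]
opening: 0.0006
gripper_force: 5.2
```

The push rose to about 10 N, so the wedge is snug with roughly 48 mm under. I'll back off and rise.

Emit:
carry_out([
  [[-0.02, 0, 0, 0, -1], [-0.06, 0, 0, 0, -1], [-0.1, 0, 0, 0, -1], [-0.1, 0, -0.15, 0, -1], [-0.1, 0, -0.35, 0, -1]],
])

```text
clock: 16.95
tool_pos: [0.5058, 0.0768, 0.039]
orientation: [179.7, -0.1, -89.3]
force: [1.9, 0.6, 0.6]
opening: 0.0004
gripper_force: 0.0
```

Emit:
carry_out([
  [[0, 0, -0.2, 0, -1], [0.1, -0.03, -0.25, 0, -1], [0.3, -0.08, -0.25, 0, -1], [0.5, -0.08, -0.25, 0, -1], [0.66, -0.08, -0.25, 0, -1]],
])

```text
clock: 17.45
tool_pos: [0.5251, -0.0558, 0.0901]
orientation: [-180.0, -0.0, -89.3]
force: [0.9, -0.4, 0.5]
opening: 0.0006
gripper_force: 0.0
```

Run:
```python
from h import *
s=ctrl.snapshot("side");t=ctrl.snapshot("top")
a=cv2.resize(s["color"][190:350,230:390,::-1],(400,400),interpolation=cv2.INTER_CUBIC)
b=cv2.resize(t["color"][140:300,250:410,::-1],(400,400),interpolation=cv2.INTER_CUBIC)
cv2.imwrite("pics/s8.png",np.hstack([a,b]))
p=ctrl.get_obs();print(p["clock"],p["tool_pos"],p["force"])
g0=cv2.cvtColor(cv2.imread("pics/side0.png"),6);g1=cv2.cvtColor(s["color"],7)
for n,(c,r) in dict(freecornerR=(354,250),freecornerL=(270,264),nearL=(315,402),nearR=(413,377)).items():
    T=g0[r-12:r+13,c-12:c+13];S=g1[r-22:r+23,c-22:c+23]
    m=cv2.matchTemplate(S,T,5);_,v,_,l=cv2.minMaxLoc(m);print(n,round(v,2),l[0]-10,l[1]-10)
```

```text
17.55 [ 0.52456431 -0.05719249  0.08980383] [-0.1989054  -0.57401838 -0.06666247]
freecornerR 0.98 0 0
freecornerL 0.87 1 2
nearL 0.86 0 0
nearR 0.95 1 0
```

View pics/s8.png

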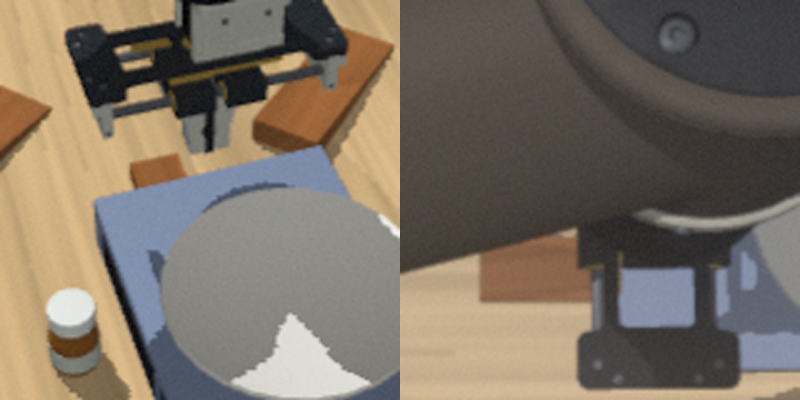

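The wedge is well under the free end, with only its butt showing at (160, 170) on the left. The stand moved by a few millimetres at most. Now I'll press.

Emit:
carry_out([
  [[-0.015, 0, 0.08, 0, -1], [-0.015, 0, 0.15, 0, -1], [-0.015, 0, 0.21, 0, -1], [-0.015, 0, 0.25, 0, -1], [-0.015, 0, 0.27, 0, -1]],
])

```text
clock: 18.05
tool_pos: [0.5248, -0.0513, 0.0351]
orientation: [179.9, -0.0, -89.3]
force: [0.9, 0.5, 0.2]
opening: 0.0003
gripper_force: 0.0
```

Emit:
carry_out([
  [[0, 0, 0.005, 0, -1], [0, 0, 0.01, 0, -1], [0, 0, 0.015, 0, -1], [0, 0, 0.02, 0, -1], [0, 0, 0.02, 0, -1]],
])

```text
clock: 18.55
tool_pos: [0.5252, -0.0516, 0.0321]
orientation: [-180.0, 0.0, -89.3]
force: [0.2, -0.3, 0.0]
opening: 0.0006
gripper_force: 0.0
```

Emit:
carry_out([
  [[0, 0, 0.003, 0, -1], [0, 0, 0.006, 0, -1], [0, 0, 0.009, 0, -1], [0, 0, 0.009, 0, -1]],
])

```text
clock: 18.95
tool_pos: [0.5253, -0.0516, 0.0316]
orientation: [-180.0, -0.0, -89.3]
force: [-6.1, 1.4, 14.2]
opening: 0.0003
gripper_force: 7.3
```

14 N is a little firm, so I'll ease off slightly and hold.

Emit:
carry_out([
  [[0, 0, -0.002, 0, -1], [0, 0, -0.002, 0, -1], [0, 0, -0.002, 0, -1], [0, 0, -0.002, 0, -1], [0, 0, -0.002, 0, -1]],
])

```text
clock: 19.45
tool_pos: [0.5253, -0.0516, 0.0317]
orientation: [-180.0, -0.0, -89.3]
force: [-3.3, 1.3, 10.8]
opening: 0.0004
gripper_force: 5.4
```

Run:
```python
from h import *
s=ctrl.snapshot("side")
for _ in range(2):
    p=ctrl.get_obs();print(p["clock"],p["tool_pos"],p["force"]);ctrl.snapshot("top")
g0=cv2.cvtColor(cv2.imread("pics/side0.png"),6);g1=cv2.cvtColor(s["color"],7)
for n,(c,r) in dict(freecornerR=(354,250),freecornerL=(270,264),nearL=(315,402),nearR=(413,377),jarb=(420,315),jara=(402,265),jarc=(259,318)).items():
    T=g0[r-12:r+13,c-12:c+13];S=g1[r-22:r+23,c-22:c+23]
    m=cv2.matchTemplate(S,T,5);_,v,_,l=cv2.minMaxLoc(m);print(n,round(v,2),l[0]-10,l[1]-10)
```

```text
19.5 [ 0.52535417 -0.05160614  0.03168726] [-4.48764745  0.86054727 11.19602646]
19.55 [ 0.52533603 -0.05160345  0.03167046] [-3.63891339  1.72142496 10.34725975]
freecornerR 0.77 0 0
freecornerL 0.64 2 7
nearL 0.86 0 0
nearR 0.95 1 0
jarb 1.0 0 0
jara 1.0 0 0
jarc 1.0 0 0
```

It's a steady press of about 10.8 N, the near end hasn't risen, and the jars are unmoved. I'm handing in.

```bash
python3 -c "
from plant import ctrl
print(ctrl.close_job())"
```

```text
the job is handed in; nothing more can be done
None
```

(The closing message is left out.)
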